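Set the polariser ring of a strain viewer and start the reading

TASK

On the strain viewer (the low white box with the black ring around its lit window), push the ring's lever round by its upright pin with your fingertips until the lever points at the middle of the three-cornered marker on the scale, not the round one. Then press the white push button on the grey control box all the way down to start the reading, and let it go. Push the lever lightly, without pinching it or lifting the ring out of its seat, and leave the loose things lying about where they are.

Things in the scene. Friction and masses are not known exactly. Their poses are not given: they have to be found in the camera images.
- viewer: The strain viewer: fixed white box 290 x 270 mm, 45 mm high, carrying the ring. Origin on the table below the ring's turning axis; its x axis points to its rear.
- ring_centre (a point): Point on the turning axis of the ring, at the height of the viewer's flat deck, which is 45 mm above the table. The scale side of the viewer roughly faces the robot. The ring is black, 120 mm across and stands 19 mm above the deck.
- lever_pin (a point): Centre of the top of the upright black pin on the ring's lever: pin 12 mm thick, its top 59 mm above the deck (about 104 mm above the table), bare down to 20 mm above the deck, on a flat black lever 14 mm wide. The pin stands 80 mm from the turning axis; the lever's thin pointer goes on outwards to 100 mm. x axis: from the pin to the turning axis; y: level, square to the lever.
- polariser (a joint): Turning angle of the ring, rad, growing counter-clockwise seen from above; 0 is the lever straight towards the front of the viewer, stops at -1.15 and 1.15. Pushing takes about 2 N at the pin (dry friction); the ring stays where it is left.
- ring_seat (a joint): How far the ring is lifted out of its seat, m; 0 is seated. The ring (0.3 kg) rests by its own weight and would come up if pulled.
- marker_triangle: The target: three-cornered dark steel marker (equal sides about 35 mm, 10 mm high) fixed on the deck outside the ring, 105 to 145 mm from the turning axis, to the left or right of the lever. Origin at the centre of its underside, on the deck. The pin and lever pass clear above and inside it.
- marker_round: Round dark steel marker, 28 mm across, 10 mm high, fixed on the deck on the other side: not the target. Origin at the centre of its underside.
- start_button_top (a point): Centre of the top of the white round push button (36 mm across) on the fixed grey control box (110 x 100 mm, 50 mm high). It is pressed straight down.
- start_button (a joint): How far the button is pressed, m: 0 is up, 0.006 fully down. Springs back; fully down takes 5 N.
- weight: Loose brass weight, 28 mm across and 36 mm high, standing on a rear corner of the viewer's deck. Bystander; origin at its underside.
- jar: Loose amber jar, 60 mm across and 80 mm high, on the table. Bystander; origin at its underside.
- spare_ring: Loose black ring, 80 mm across and 15 mm high, on the table. Bystander.
- loupe: Loose black loupe, 40 mm across and 38 mm high, on the table. Bystander.
- screwdriver: Loose screwdriver, 160 mm long, on the table. Bystander.
- gauge_block: Loose steel block, 70 x 30 x 12 mm, on the table. Bystander.
Not all that is in view belongs to the job. What is shaped like the part that bears start_button_top but pink or red is not meant.

How it is judged:
By the outcome, as a careful person would: the job done as asked, in the order asked, and still so for the second after the job is handed in, with the robot touching nothing.
It also fails if it takes over 48 s, if anything falls off the work surface, if the arm or the gripper's body presses on something with over 40 N, if the wrist force passes 120 N, or if a joint passes its speed limit or range.

ROBOT

A 6-joint arm with a two-finger parallel gripper is mounted at the origin on the work surface. World frame = base frame: x ahead of the robot, y to its left, z up, the work surface at z = 0. Lengths are in m, angles in rad, forces in N, time in s.
With the tool pointing down it reaches from about 0.275 to 0.975 m from the base axis. Payload 8.4 kg.
Tool frame: the origin (TCP) lies at the very end of the fingers, on their centre line; the grasp point (between the pads) lies 19 mm behind it; y points along the fingers, x is the direction in which the jaws open and shut, and the axes are right-handed (so a half turn about y gives the same grasp; the last joint's range is limited). The gripper opens to 92 mm and grips with 3 to 60 N. Pads are 20 mm wide; open, the fingers measure 128 mm over their backs; the gripper's body (75 mm by 189 mm) begins 69 mm behind the grasp point.
Start: joints at [1.166, 0.353, 1.633, -0, 1.155, -0.002], TCP at [0.245, 0.575, 0.215] pointing down, gripper open.
Joint ranges: [-2.63, 2.63], [-0.92, 2.1], [0.06, 2.66], [-1.3, 4.44], [0, 2.69], [-3.02, 3.02]. Speed limits (rad/s): [2.22, 2.22, 2.79, 3.14, 3.14, 3.14].

INTERFACE

Orientations are given as [roll, pitch, yaw] about the fixed x, y, z axes, in that order (R = Rz(yaw) Ry(pitch) Rx(roll)).
In Python, from bench import status, viewer, r, spotter gives the robot as it stands.
- The arm moves only by the tool send_rows, never from a script. Its argument "commands" is a list of rows, each a list of 3 entries, a list of its own where there are three numbers: the closure, from 0 (fully open) to 1 (shut), then the shift along the world's x, y, z in m, then the turn about the world's z in degrees. In form: [[grip, [tx, ty, tz], spin], ...]. A call has 1 to 10 rows; each row shifts and turns the pose as measured when the row begins; what a row does not reach is not made up. A row lasts 1/10 s, in which the tool goes at most 50 mm and 8.59 degrees, less where a joint would pass 70% of its speed; a pose out of reach is approached as far as the arm can. A call with a gripper value outside its range is refused whole. The fingers move at their own pace and stop on an object; "force" is the grip in N (left out, the last holds). Time passes only in rows, so rows that do not move let the fingers close. It gives the time, the measured TCP pose, the force and the opening at its end, in the units of the state.
- status.state(): the state, without advancing time (a new reading comes with each control period).
- viewer.read_camera(name): name is "side" or "top"; returns the picture (400x640x3 uint8, red, green, blue); there is no depth.
- viewer.camera_params(name): a dict with "fov_y" (degrees; the focal length in pixels is half the picture's height over the tangent of half this angle, whatever the lens; pixels are square), "cx", "cy" (the principal point, pixels), "D" ([k1, k2, p1, p2, k3] as OpenCV has them; the pictures are not rectified), "extrinsics" (4x4, takes a point from camera to world coordinates). Camera axes: x right, y up, looking along -z (the intrinsics and any distortion apply to the point x, -y, -z); pixel columns grow to the right and rows downward; lengths in m; the calibration is good to about 2 mm. A picture is of the moment at which its call begins. camera_params takes no time and is no camera call.
- r.hand_in(): hands the job in, once; it reports no verdict.
Trained networks look in the newest picture that a camera, given by its name, has taken for a name from the list of things; names that differ only in an ending like _2 or _b are one class to them, and where a whole thing is asked for, a point or a joint stands for the part that bears it (a point fixed in the world has none). Each returns a list of dicts, best first, with "score" (0 to 1); they miss things now and then, are a little off and sometimes report something else, mostly with a low value. They report only what shows in the picture. A call takes as long as a camera call. They do not tell look-alikes from the thing itself.
- spotter.boxes_of(name, camera): "centre" ([column, row] in pixels, amid what is visible of it).
- spotter.silhouettes(name, camera): "pixels" (400x640 bool, what is visible of it) and "centre" ([column, row] in pixels, amid what is visible of it).
- spotter.tip_of(name, camera): "centre" ([column, row] in pixels: a listed point, or the origin of a listed thing).
The state is a dict: "t": time; "joint_positions": joint angles; "joint_velocities": joint speeds; "joint_torque": joint torques, N m; "tool_pos": TCP position; "eef_rot": TCP orientation; "force": force on the tool from outside, world axes, zero at the start; "moment": the same for the moment, N m; "gripper_width": finger opening in m.
Only numpy, scipy, OpenCV 4.12 (cv2) and the standard library are available. Lean on these libraries where they do the work, as an engineer would, in place of code of your own. Each camera call takes 0.05 s, during which the arm holds its last target.

## Working session

There is one attempt and no reset: what is moved stays moved. The work goes in short steps, Python scripts to look and compute and a tool call to move; the robot and the scene stay as the last step left them, time stands still between calls to the robot, and variables do not carry over. Pictures are saved under pics/ and viewed, and the job is handed in when it is done.

Besides the shell and the picture viewer there is one more tool, called after ">>>" as a command line: name --argument value ..., lists and objects as JSON in quotes. send_rows: Moves the arm, as the interface text tells. Its arguments: {"type":"object","properties":{"commands":{"type":"array"},"force":{"type":"number"}},"required":["commands"]}

```bash
mkdir -p pics; cat > h.py <<'E'
import numpy as np, cv2
from bench import status, viewer, r, spotter
def K(n):
    p=viewer.camera_params(n); f=200/np.tan(np.radians(p["fov_y"])/2)
    return np.array([[f,0,p["cx"]],[0,f,p["cy"]],[0,0,1]]),np.array(p["D"],float),np.array(p["extrinsics"])
def ray(n,px):
    k,d,E=K(n); u=cv2.undistortPoints(np.array([[px]],float),k,d)[0,0]
    v=E[:3,:3]@np.array([u[0],-u[1],-1]); return E[:3,3],v
def atz(n,px,z):
    o,v=ray(n,px); return o+v*(z-o[2])/v[2]
def proj(n,P):
    k,d,E=K(n); q=(np.array(P)-E[:3,3])@E[:3,:3]; q=q*[1,-1,-1]
    return cv2.projectPoints(q.reshape(-1,1,3),np.zeros(3),np.zeros(3),k,d)[0].reshape(-1,2)
def snap(n,f):
    im=viewer.read_camera(n); cv2.imwrite("pics/"+f,im[:,:,::-1]); return im
E
python3 - <<'E'
from h import *
for c in("top","side"):
    snap(c,c+"0.png"); print(c,K(c)[2][:3,3].round(3))
    for n in("ring_centre","lever_pin","marker_triangle","marker_round","start_button_top"):
        print(n,[(np.round(d["centre"],1).tolist(),round(d["score"],2)) for d in spotter.tip_of(n,c)][:4])
s=status.state(); print({k:np.round(v,3).tolist() for k,v in s.items()})
E
```

```text
top [ 0.212 -0.086  1.65 ]
ring_centre [([272.4, 171.2], 0.76), ([300.2, 197.7], 0.5)]
lever_pin [([274.7, 192.5], 0.63), ([369.5, 145.6], 0.62)]
marker_triangle [([298.8, 193.7], 0.53)]
marker_round [([250.5, 194.4], 0.39)]
start_button_top [([425.0, 177.4], 0.59), ([334.6, 183.6], 0.51), ([451.7, 217.2], 0.49), ([379.5, 197.4], 0.48)]
side [-0.053 -0.664  0.96 ]
ring_centre [([306.8, 162.7], 0.94)]
lever_pin [([290.1, 165.2], 0.89)]
marker_triangle [([303.1, 192.4], 0.47)]
marker_round [([273.7, 165.5], 0.46)]
start_button_top [([432.0, 327.9], 0.71), ([344.7, 197.2], 0.68), ([272.2, 165.2], 0.67), ([435.8, 264.2], 0.56)]
{'t': 0.6, 'joint_positions': [1.166, 0.353, 1.633, 0.0, 1.155, -0.002], 'joint_velocities': [-0.001, -0.0, -0.001, -0.0, -0.001, 0.001], 'joint_torque': [-0.0, -59.346, -33.445, 0.07, 0.016, -0.0], 'tool_pos': [0.245, 0.575, 0.215], 'eef_rot': [-1.571, 0.0, 1.168], 'force': [-0.586, 0.091, -0.591], 'moment': [0.019, 0.032, -0.008], 'gripper_width': 0.092}
```

View pics/top0.png

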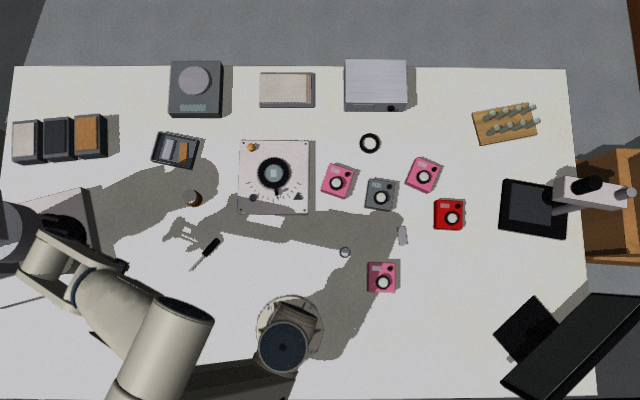

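View pics/side0.png

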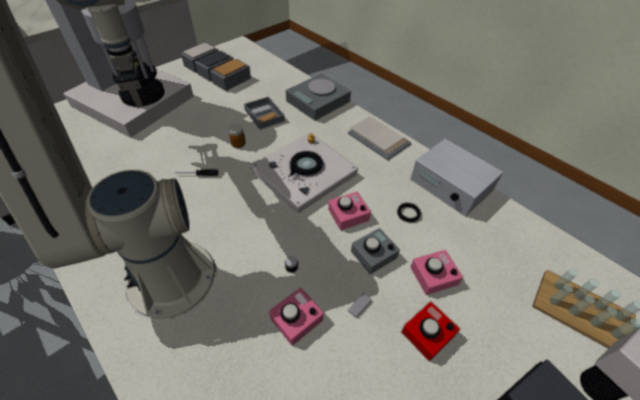

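The top view shows the viewer at about (275,176). The grey control box is at (380,194), and the similar boxes at (338,180), (423,174), (449,214) and (381,277) are pink or red. I'll enlarge both areas.

```bash
python3 - <<'E'
from h import *
t=cv2.imread("pics/top0.png"); s=cv2.imread("pics/side0.png")
print(proj("top",[[0,0,0],[.245,.575,.215]]),proj("side",[[0,0,0],[.245,.575,.215]]))
print("f",K("top")[0][0,0],K("side")[0][0,0])
a=cv2.resize(t[130:220,230:410],None,fx=4.4,fy=4.4,interpolation=cv2.INTER_CUBIC)
b=cv2.resize(s[120:280,240:420],None,fx=3.7,fy=3.7,interpolation=cv2.INTER_CUBIC)
cv2.imwrite("pics/ct.png",a);cv2.imwrite("pics/cs.png",b)
E
```

```text
[[289.61897666 328.50328453]
 [113.10267037 260.64635429]] [[171.6320058  278.10627823]
 [139.63484749  98.73728305]]
f 428.9994923038832 363.6942931848592
```

View pics/ct.png

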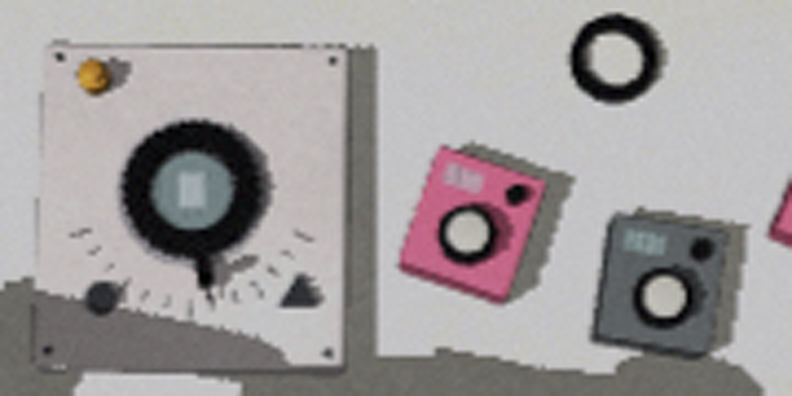

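View pics/cs.png

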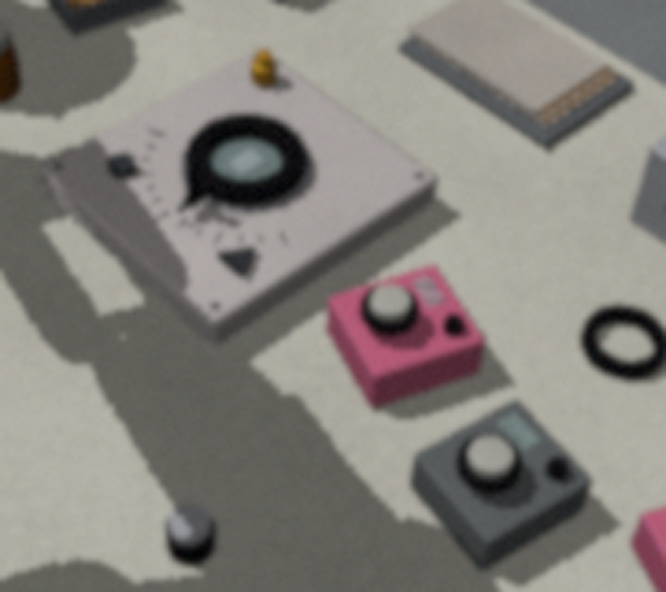

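```bash
cat > m.py <<'E'
from h import *
def tri(a,b):
    o1,v1=ray("top",a);o2,v2=ray("side",b);v1/=np.linalg.norm(v1);v2/=np.linalg.norm(v2)
    A=np.stack([v1,-v2],1);s=np.linalg.lstsq(A,o2-o1,rcond=None)[0]
    p,q=o1+s[0]*v1,o2+s[1]*v2; return (p+q)/2,np.linalg.norm(p-q)
E
python3 - <<'E'
from m import *
T=lambda c,s=4.4:(230+(c[0]+.5)/s-.5,130+(c[1]+.5)/s-.5)
S=lambda c,s=3.7:(240+(c[0]+.5)/s-.5,120+(c[1]+.5)/s-.5)
print("ring z.045",atz("top",T((192,190)),.045),atz("side",S((247,160)),.045))
print("ringtop z.064",atz("top",T((193,190)),.064))
print("pin",atz("top",T((205,270)),.08))
print("tri",atz("top",T((300,292)),.055),atz("side",S((240,262)),.05))
print("round",atz("top",T((102,298)),.055),atz("side",S((123,167)),.05))
print("button",atz("top",T((664,296)),.065),tri(T((664,296)),S((491,455))))
for n,c in(("start_button_top","top"),("start_button_top","side"),("lever_pin","side"),("lever_pin","top"),("marker_triangle","top"),("marker_triangle","side"),("marker_round","top"),("viewer","top")):
    viewer.read_camera(c)
    print(n,c,[(np.round(d["centre"],1).tolist(),round(d["score"],2),int(d["pixels"].sum())) for d in spotter.silhouettes(n,c)][:5])
# viewer corners
t=cv2.imread("pics/top0.png")
for c in((50,45),(347,45),(347,368),(38,366)): print("corner",atz("top",T(c),.045).round(4))
E
```

```text
ring z.045 [0.58263373 0.06559975 0.045     ] [0.59002709 0.07237585 0.045     ]
ringtop z.064 [0.57824177 0.06294834 0.064     ]
pin [0.50531942 0.050207   0.08      ]
tri [ 0.49091859 -0.02924973  0.055     ] [ 0.49181071 -0.02972216  0.05      ]
round [0.48552202 0.14007248 0.055     ] [0.48894598 0.14078523 0.05      ]
button [ 0.48606085 -0.34050278  0.065     ] (array([ 0.48374341, -0.3382773 ,  0.08296194]), np.float64(0.0020103734600805))
start_button_top top [([452.6, 218.4], 0.54, 83), ([334.5, 183.9], 0.49, 58), ([384.4, 281.1], 0.44, 65), ([347.2, 250.4], 0.23, 94)]
start_button_top side [([434.5, 328.5], 0.75, 172), ([371.7, 247.8], 0.69, 96), ([434.5, 265.3], 0.47, 128), ([292.5, 308.2], 0.45, 169)]
lever_pin side [([300.1, 165.8], 0.66, 560)]
lever_pin top [([275.5, 163.8], 0.95, 504)]
marker_triangle top []
marker_triangle side []
marker_round top [([251.0, 198.8], 0.5, 40)]
viewer top [([272.7, 180.8], 0.61, 5144)]
corner [0.7133 0.1927 0.045 ]
corner [ 0.714  -0.0688  0.045 ]
corner [ 0.4266 -0.0696  0.045 ]
corner [0.4281 0.1948 0.045 ]
```

Grey box at top (380,194) / side (375,250) is the only grey one, so it is the target; pink (338,180), (423,174), (381,277) and red (449,214) are decoys. The triangle is on the robot's right at top (298,196) and the round marker at (253,197). Next I'll check the measured model against both pictures.

```bash
cat > ov.py <<'E'
from m import *
import sys
def overlay(tag,C,th,tr,B,rd=(.487,.1405)):
    out=[]
    for cam,(x0,y0,x1,y1),s in(("top",(225,130,405,225),8),("side",(240,120,420,280),8)):
        im=cv2.imread(f"pics/{cam}{tag}.png")[y0:y1,x0:x1]
        im=cv2.resize(im,None,fx=s,fy=s,interpolation=cv2.INTER_CUBIC)
        def dr(P,col,closed=True):
            q=(proj(cam,P)-[x0,y0]+.5)*s; cv2.polylines(im,[np.int32(q)],closed,col,1,cv2.LINE_AA)
        a=np.linspace(0,2*np.pi,60)
        ci=lambda c,R,z:np.stack([c[0]+R*np.cos(a),c[1]+R*np.sin(a),0*a+z],1)
        dr(ci(C,.06,.064),(0,255,0)); dr(ci(C,.06,.045),(0,160,0))
        u=np.array([-np.cos(th),-np.sin(th)])
        p=C+.08*u; dr(ci(p,.006,.104),(0,255,255)); dr(ci(p,.006,.065),(0,200,255))
        dr([[*(C+.06*u),.06],[*(C+.1*u),.06]],(255,0,255),False)
        dr(ci(tr,.0202,.055),(255,0,0)); dr(ci(tr,.001,.055),(0,0,255)); dr(ci(rd,.014,.055),(255,0,0))
        dr(ci(B,.018,B[2]),(0,0,255))
        cv2.imwrite(f"pics/ov_{cam}{tag}_{sys.argv[1]}.png",im[:, :] if 0 else cv2.resize(im[:, :760] if 0 else im,(0,0),fx=.55,fy=.55,interpolation=cv2.INTER_AREA))
E
cat > run1.py <<'E'
from ov import *
overlay("0",np.array([.580,.065]),.17,(.491,-.0295),(.4845,-.339,.078))
E
python3 run1.py a
```

```text
(no output)
```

View pics/ov_top0_a.png

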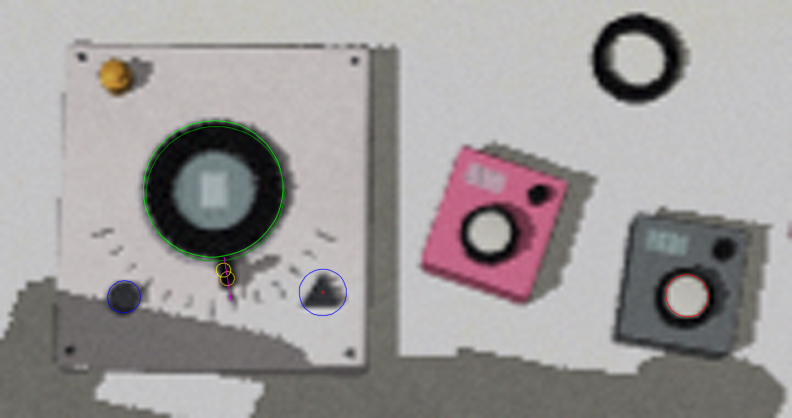

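View pics/ov_side0_a.png

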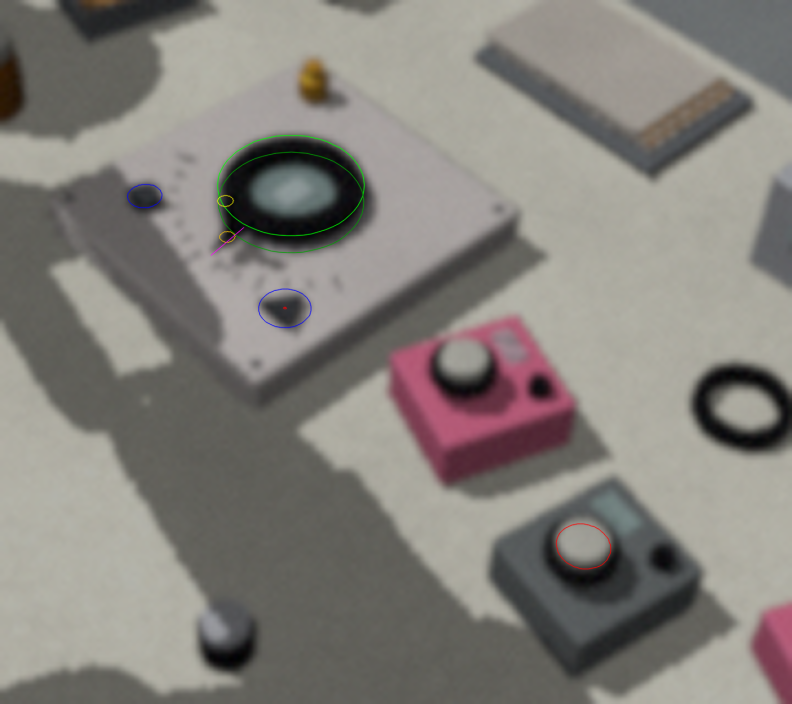

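The overlays agree in both views, with the ring centre ≈ (0.580,0.064), triangle ≈ (0.491,-0.0295) and target angle ≈ 0.81 rad. The lever is now at about 0.18. Next, the closed fingers go to the left (+y) side of the pin.

>>> send_rows --commands '[[1,[0.022,-0.042,0],-6],[1,[0.022,-0.042,0],-6],[1,[0.022,-0.042,0],-6],[1,[0.022,-0.042,0],-6],[1,[0.022,-0.042,0],-6],[1,[0.022,-0.042,0],-6],[1,[0.022,-0.042,0],-6],[1,[0.022,-0.042,0],-6],[1,[0.022,-0.042,0],-6],[1,[0,0,0],0]]' --force 20

```text
t: 2.4
tool_pos: [0.4477, 0.1842, 0.2158]
eef_rot: [-1.571, -0.008, 0.191]
force: [1.7, 0.9, -0.8]
gripper_width: 0.0143
```

>>> send_rows --commands '[[1,[0.022,-0.038,0],0],[1,[0.022,-0.038,0],0],[1,[0,-0.01,-0.03],0],[1,[0,0,-0.03],0],[1,[0,0,-0.03],0],[1,[0,0,0],0],[1,[0,0,0],0]]'

```text
t: 3.1
tool_pos: [0.4955, 0.0962, 0.1262]
eef_rot: [-1.569, -0.014, 0.192]
force: [-0.2, 0.5, -0.6]
gripper_width: 0.0006
```

```bash
python3 - <<'E'
from h import *
snap("top","top1.png");snap("side","side1.png")
s=status.state();print(s["t"],s["tool_pos"],s["eef_rot"],s["force"],s["gripper_width"])
t=cv2.imread("pics/top1.png")[130:220,220:340];u=cv2.imread("pics/side1.png")[110:230,220:360]
cv2.imwrite("pics/c1.png",np.vstack([cv2.resize(t,(400,300),interpolation=3),cv2.resize(u,(400,300),interpolation=3)]))
E
```

```text
3.2 [0.49577914 0.09618198 0.12674839] [-1.56906191 -0.01520503  0.19167189] [-0.81034804  0.02861302 -0.79671337] 0.000637741040721904
```

View pics/c1.png

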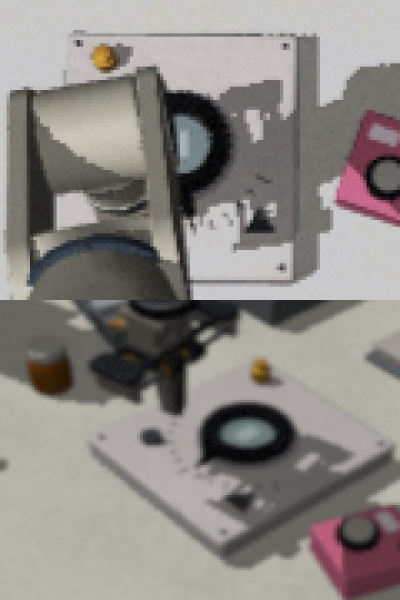

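The crop shows the fingers over the left part of the deck, behind the pin and clear of the ring. Next: down to z≈0.078, then ease in until contact.

>>> send_rows --commands '[[1,[0,0,-0.025],0],[1,[0,0,-0.022],0],[1,[0,0,0],0],[1,[0,-0.008,0],0],[1,[0,-0.008,0],0],[1,[0,-0.006,0],0],[1,[0,0,0],0]]'

```text
t: 3.9
tool_pos: [0.5024, 0.0749, 0.0889]
eef_rot: [-1.569, -0.031, 0.195]
force: [1.0, 0.1, 0.4]
gripper_width: 0.0002
```

>>> send_rows --commands '[[1,[-0.003,0,-0.008],0],[1,[-0.001,-0.005,0],0],[1,[0,-0.005,0],0],[1,[0,-0.004,0],2],[1,[0,-0.004,0],2],[1,[0,0,0],0]]'

```text
t: 4.5
tool_pos: [0.4995, 0.056, 0.0812]
eef_rot: [-1.568, -0.034, 0.266]
force: [0.3, 1.1, 0.2]
gripper_width: 0.0006
```

```bash
python3 - <<'E'
from h import *
snap("top","top2.png");snap("side","side2.png")
s=status.state();print(s["t"],s["tool_pos"],s["eef_rot"],s["force"],s["gripper_width"])
t=cv2.imread("pics/top2.png")[130:220,220:340];u=cv2.imread("pics/side2.png")[130:205,240:340]
cv2.imwrite("pics/c2.png",np.hstack([cv2.resize(t,(400,300),interpolation=3),cv2.resize(u,(400,300),interpolation=3)]))
E
```

```text
4.6 [0.49930387 0.05619187 0.08115017] [-1.56829911 -0.03403899  0.26433818] [-0.46196392  1.11482767  0.24395956] 0.00023316436216701958
```

View pics/c2.png

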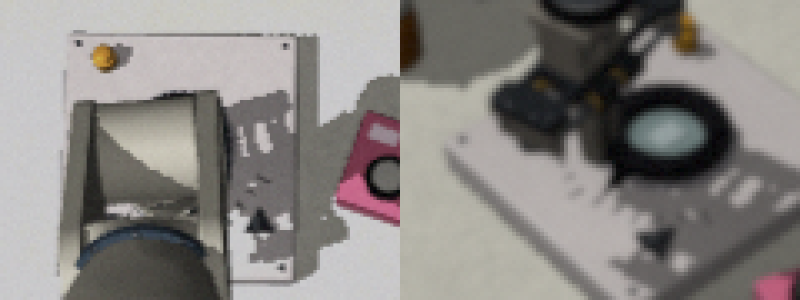

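The fingers are at the pin in the side crop, and fy is about 1 N. I'll push along the arc, stopping a little short of the target.

>>> send_rows --commands '[[1,[0,-0.005,0],3],[1,[0.001,-0.005,0],3],[1,[0.001,-0.005,0],3],[1,[0.001,-0.005,0],3],[1,[0.001,-0.005,0],3],[1,[0.002,-0.004,0],3],[1,[0,0,0],0]]'

```text
t: 5.3
tool_pos: [0.5048, 0.0287, 0.0809]
eef_rot: [-1.565, -0.034, 0.585]
force: [-0.9, 1.6, -0.2]
gripper_width: 0.0005
```

```bash
python3 - <<'E'
from h import *
snap("side","side3.png")
s=status.state();print(s["t"],s["tool_pos"],s["eef_rot"],s["force"],s["gripper_width"])
u=cv2.imread("pics/side3.png")[130:220,240:360]
cv2.imwrite("pics/c3.png",cv2.resize(u,(720,540),interpolation=2))
E
```

```text
5.35 [0.50473822 0.0287533  0.08081522] [-1.56541796 -0.03380494  0.58309755] [-0.29136767  0.04315882  0.80691532] 0.00046347008925405993
```

View pics/c3.png

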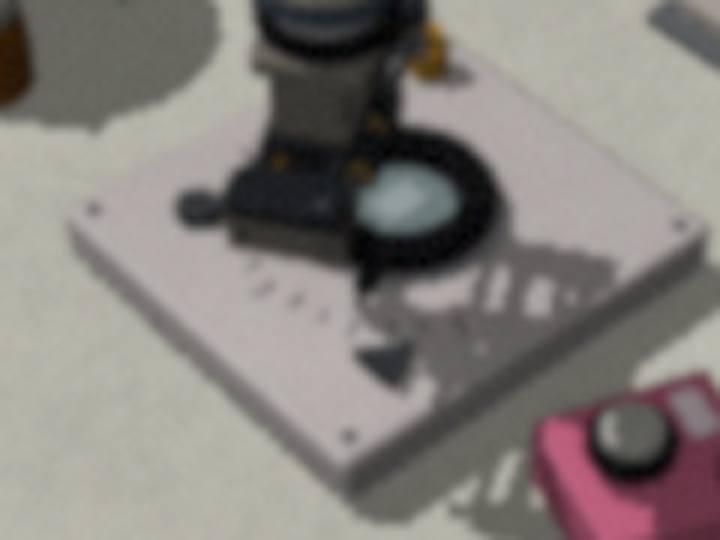

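```bash
python3 - <<'E'
from h import *
C=np.array([.580,.064])
for th in (.5,.6,.65,.7,.75,.81):
    u=np.array([-np.cos(th),-np.sin(th)])
    print(th,((proj("side",[[*(C+.1*u),.06],[*(C+.08*u),.104],[*(C+.08*u),.065]])-[240,130]+.5)*6).round(0).tolist())
print(((proj("side",[[*C,.064],[.491,-.0295,.055]])-[240,130]+.5)*6).round())
E
```

```text
0.5 [[338.0, 309.0], [349.0, 231.0], [350.0, 280.0]]
0.6 [[354.0, 313.0], [362.0, 234.0], [363.0, 283.0]]
0.65 [[363.0, 314.0], [369.0, 235.0], [370.0, 284.0]]
0.7 [[372.0, 315.0], [376.0, 236.0], [377.0, 285.0]]
0.75 [[380.0, 316.0], [383.0, 236.0], [384.0, 285.0]]
0.81 [[391.0, 317.0], [392.0, 237.0], [392.0, 286.0]]
[[398. 192.]
 [389. 360.]]
```

Lever now ≈0.65 rad, and the finger geometry agrees with that. I'll push the rest, gently.

>>> send_rows --commands '[[1,[0.002,-0.004,0],3],[1,[0.002,-0.004,0],3],[1,[0.002,-0.003,0],3],[1,[0,0,0],0]]'

```text
t: 5.75
tool_pos: [0.5092, 0.0188, 0.0803]
eef_rot: [-1.563, -0.032, 0.738]
force: [0.2, 0.3, 0.4]
gripper_width: 0.0003
```

```bash
python3 - <<'E'
from h import *
snap("side","side4.png")
s=status.state();print(s["t"],s["tool_pos"],s["eef_rot"],s["force"],s["gripper_width"])
u=cv2.imread("pics/side4.png")[130:220,240:360]
cv2.imwrite("pics/c4.png",cv2.resize(u,(720,540),interpolation=2))
E
```

```text
5.8 [0.50911908 0.01890742 0.08030576] [-1.56317744 -0.03199923  0.73613179] [-0.47161055  0.4767927  -0.12675506] 0.00010821496381268182
```

View pics/c4.png

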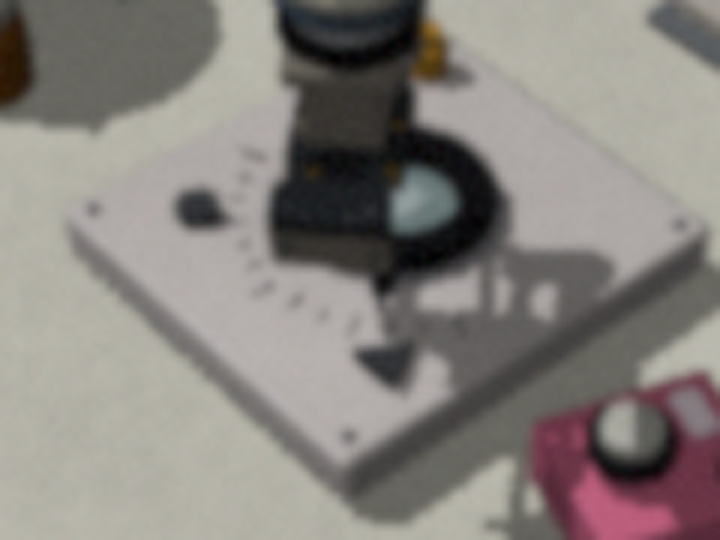

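Lever ≈0.76. I'll back off straight, lift, and move aside for a clear measurement.

>>> send_rows --commands '[[1,[-0.01,0.011,0],0],[1,[-0.014,0.015,0],0],[1,[0,0,0.04],0],[1,[0,0,0.045],0],[1,[0,0.045,0.02],0],[1,[0,0.05,0],0],[1,[0,0.05,0],0],[1,[0,0.05,0],0],[1,[0,0.05,0],0],[1,[0,0,0],0]]'

```text
t: 6.8
tool_pos: [0.4739, 0.2987, 0.1894]
eef_rot: [-1.561, -0.034, 0.712]
force: [1.2, -0.6, 0.9]
gripper_width: 0.0002
```

```bash
cat > run2.py <<'E'
from ov import *
for c in("top","side"): snap(c,c+"5.png")
s=status.state();print(s["t"],s["tool_pos"],s["force"])
for c in("top","side"):
    print([(np.round(d["centre"],1).tolist(),round(d["score"],2)) for d in spotter.tip_of("lever_pin",c)][:3],[(np.round(d["centre"],1).tolist(),round(d["score"],2)) for d in spotter.tip_of("marker_triangle",c)][:3])
overlay("5",np.array([.580,.064]),.77,(.491,-.0295),(.4845,-.339,.078))
for c,b in(("top",(255,155,315,205)),("side",(270,140,330,200))):
    u=cv2.imread(f"pics/{c}5.png")[b[1]:b[3],b[0]:b[2]]; cv2.imwrite(f"pics/z5{c}.png",cv2.resize(u,None,fx=9,fy=9,interpolation=2))
E
python3 run2.py a
```

```text
6.9 [0.47353023 0.2943733  0.1888033 ] [ 0.51992585 -0.05997012 -0.35294308]
[([285.9, 181.7], 0.85)] []
[([301.9, 168.1], 0.91), ([307.9, 165.8], 0.33)] [([312.0, 143.3], 0.63), ([301.7, 189.1], 0.48)]
```

View pics/z5top.png

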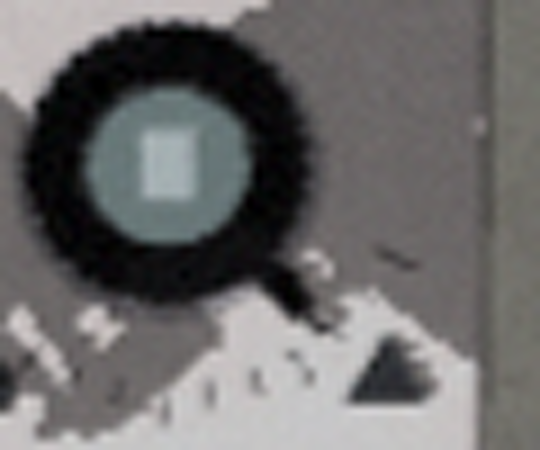

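View pics/z5side.png

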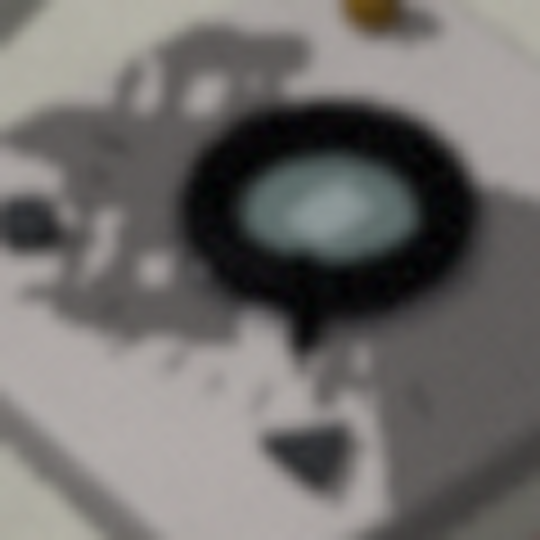

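View pics/ov_top5_a.png

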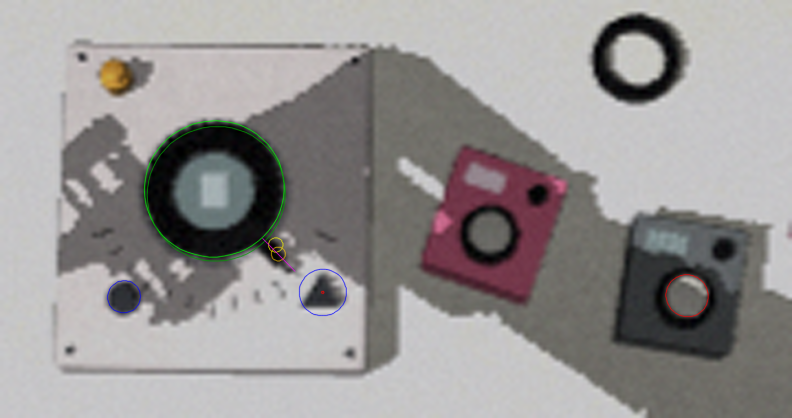

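```bash
cat > ortho.py <<'E'
from h import *
import sys
def ortho(cam,tag,z,x=(.44,.66),y=(-.07,.16),s=.0005):
    im=cv2.imread(f"pics/{cam}{tag}.png"); X=np.arange(x[1],x[0],-s);Y=np.arange(y[1],y[0],-s)
    P=np.stack(np.meshgrid(X,Y,indexing="ij")+(np.full((len(X),len(Y)),z),),-1)
    q=proj(cam,P.reshape(-1,3)).reshape(len(X),len(Y),2).astype(np.float32)
    return cv2.remap(im,q[...,0],q[...,1],cv2.INTER_CUBIC),X,Y
tag=sys.argv[1]
for cam in("top","side"):
    o,X,Y=ortho(cam,tag,.064); g=o.max(2)
    m=(g<55).astype(np.uint8); m=cv2.morphologyEx(m,cv2.MORPH_OPEN,np.ones((41,41)))if 0 else m
    n,l,st,ce=cv2.connectedComponentsWithStats(m); k=1+np.argmax(st[1:,4]); 
    cs=max(cv2.findContours((l==k).astype(np.uint8),0,1)[0],key=cv2.contourArea)[:,0]
    p=np.stack([X[cs[:,1]],Y[cs[:,0]]],1); c=p.mean(0)
    for i in range(20):
        w=np.abs(np.linalg.norm(p-c,axis=1)-.06)<.004 if i>4 else np.ones(len(p),bool)
        A=np.c_[p[w],np.ones(w.sum())]; sol=np.linalg.lstsq(A,(p[w]**2).sum(1),rcond=None)[0]; c=sol[:2]/2
    R=np.sqrt(sol[2]+c@c); print(cam,"ring",c.round(4),"R",R.round(4))
    o2,X,Y=ortho(cam,tag,.055); a=[]
    vis=cv2.resize(o2,None,fx=1.5,fy=1.5)
    cv2.imwrite(f"pics/or_{cam}{tag}.png",vis)
    o3,_,_=ortho(cam,tag,.06); XX,YY=np.meshgrid(X,Y,indexing="ij")
    for C in (c,np.array([.58,.0645])):
        dx,dy=C[0]-XX,C[1]-YY; r=np.hypot(dx,dy); th=np.arctan2(dy,dx)
        res=[]
        for r0,r1 in((.075,.085),(.085,.095),(.092,.1)):
            w=(r>r0)&(r<r1)&(th>.5)&(th<1.05)&(o3.max(2)<60)
            res.append((round(th[w].mean(),3) if w.any() else None,int(w.sum())))
        w=(np.hypot(XX-.491,YY+.0295)<.026)&(o2.max(2)<95)
        n,l,st,ce=cv2.connectedComponentsWithStats(w.astype(np.uint8)); k=1+np.argmax(st[1:,4]); T=(XX[l==k].mean(),YY[l==k].mean())
        print("  C",C.round(4),"lever",res,"tri",np.round(T,4),st[k,4]*.25,"ang",round(np.arctan2(C[1]-T[1],C[0]-T[0]),3))
E
python3 ortho.py 0; python3 ortho.py 5
```

```text
top ring [0.579  0.0633] R 0.059
  C [0.579  0.0633] lever [(None, 0), (None, 0), (None, 0)] tri [ 0.4889 -0.0294] 517.75 ang 0.799
  C [0.58   0.0645] lever [(None, 0), (None, 0), (None, 0)] tri [ 0.4889 -0.0294] 517.75 ang 0.801
side ring [0.5758 0.0569] R 0.0607
  C [0.5758 0.0569] lever [(None, 0), (None, 0), (None, 0)] tri [ 0.4897 -0.0317] 696.25 ang 0.8
  C [0.58   0.0645] lever [(None, 0), (None, 0), (None, 0)] tri [ 0.4897 -0.0317] 696.25 ang 0.817
top ring [0.5784 0.0642] R 0.0598
  C [0.5784 0.0642] lever [(np.float64(0.762), 457), (np.float64(0.755), 42), (np.float64(0.758), 12)] tri [ 0.4889 -0.0293] 512.0 ang 0.807
  C [0.58   0.0645] lever [(np.float64(0.751), 475), (np.float64(0.749), 85), (np.float64(0.748), 12)] tri [ 0.4889 -0.0293] 512.0 ang 0.8
side ring [0.5759 0.0579] R 0.061
  C [0.5759 0.0579] lever [(np.float64(0.717), 3), (None, 0), (None, 0)] tri [ 0.4896 -0.0316] 690.25 ang 0.804
  C [0.58   0.0645] lever [(np.float64(0.758), 265), (None, 0), (None, 0)] tri [ 0.4896 -0.0316] 690.25 ang 0.816
```

```bash
python3 -c "
import cv2,numpy as np
cv2.imwrite('pics/or5.png',cv2.resize(np.hstack([cv2.imread('pics/or_top5.png'),cv2.imread('pics/or_side5.png')]),(800,380)))"
```

```text
(no output)
```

View pics/or_top5.png

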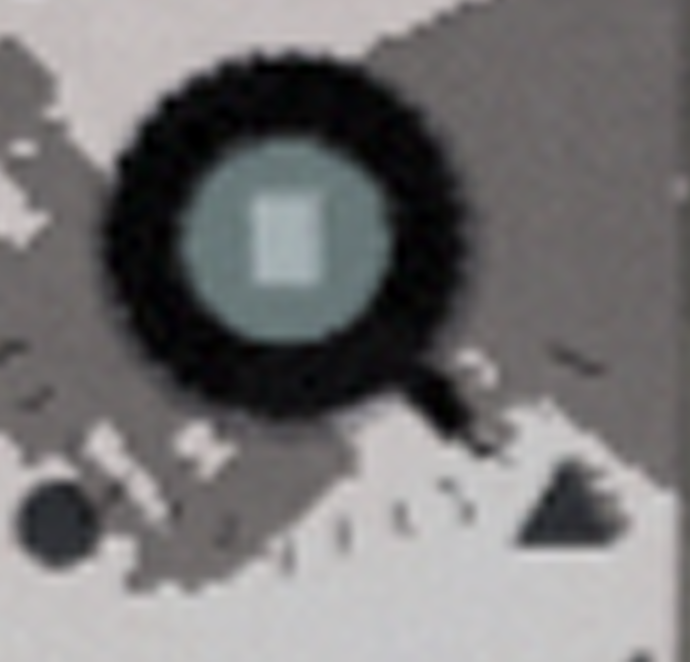

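View pics/or_side5.png

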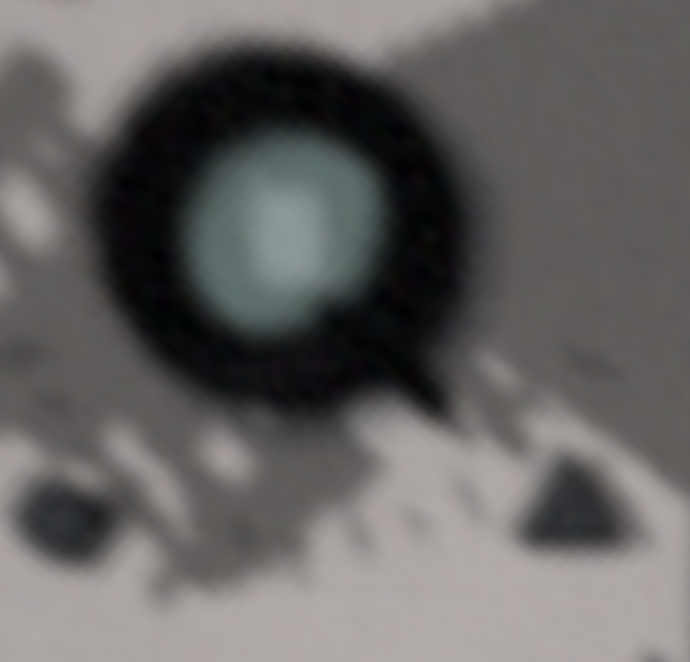

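The orthophotos put the lever at ≈0.755 and the triangle middle at ≈0.803, so it needs about 3.6 mm more at the pin. Going back for a small push.

>>> send_rows --commands '[[1,[0.003,-0.05,0],1],[1,[0.003,-0.05,0],1],[1,[0.003,-0.05,0],0],[1,[0.003,-0.05,0],0],[1,[0.003,-0.045,0],0],[1,[0,0,-0.03],0],[1,[0,0,-0.03],0],[1,[0,0,-0.03],0],[1,[0,0,0],0]]'

```text
t: 8.0
tool_pos: [0.4885, 0.0322, 0.0997]
eef_rot: [-1.568, -0.037, 0.723]
force: [0.5, -0.1, 0.2]
gripper_width: 0.0006
```

>>> send_rows --commands '[[1,[0,0,-0.018],0],[1,[0.005,-0.003,0],0],[1,[0.005,-0.004,0],1],[1,[0.004,-0.003,0],1],[1,[0.003,-0.002,0],1],[1,[0.002,-0.001,0],0],[1,[0,0,0],0]]'

```text
t: 8.7
tool_pos: [0.5108, 0.0157, 0.0877]
eef_rot: [-1.57, -0.04, 0.776]
force: [-1.4, 0.8, -0.8]
gripper_width: 0.0003
```

>>> send_rows --commands '[[1,[-0.01,0.01,0],0],[1,[-0.014,0.014,0],0],[1,[0,0,0.04],0],[1,[0,0,0.045],0],[1,[0,0.045,0.02],0],[1,[0,0.05,0],0],[1,[0,0.05,0],0],[1,[0,0.05,0],0],[1,[0,0.05,0],0],[1,[0,0,0],0]]'

```text
t: 9.7
tool_pos: [0.48, 0.2937, 0.1996]
eef_rot: [-1.572, -0.051, 0.771]
force: [-0.6, -0.7, -0.5]
gripper_width: 0.0004
```

```bash
python3 - <<'E'
from h import *
for c in("top","side"): snap(c,c+"6.png")
s=status.state();print(s["t"],s["tool_pos"],s["force"])
E
python3 ortho.py 6
```

```text
9.8 [0.479629   0.28944448 0.19906209] [0.31856996 0.13056684 0.08699048]
top ring [0.5785 0.0641] R 0.0598
  C [0.5785 0.0641] lever [(np.float64(0.791), 482), (np.float64(0.778), 4), (None, 0)] tri [ 0.489  -0.0293] 505.75 ang 0.807
  C [0.58   0.0645] lever [(np.float64(0.782), 510), (np.float64(0.779), 47), (None, 0)] tri [ 0.489  -0.0293] 505.75 ang 0.8
side ring [0.5754 0.0574] R 0.0611
  C [0.5754 0.0574] lever [(None, 0), (None, 0), (None, 0)] tri [ 0.4896 -0.0317] 690.5 ang 0.804
  C [0.58   0.0645] lever [(np.float64(0.795), 266), (None, 0), (None, 0)] tri [ 0.4896 -0.0317] 690.5 ang 0.817
```

View pics/or_top6.png

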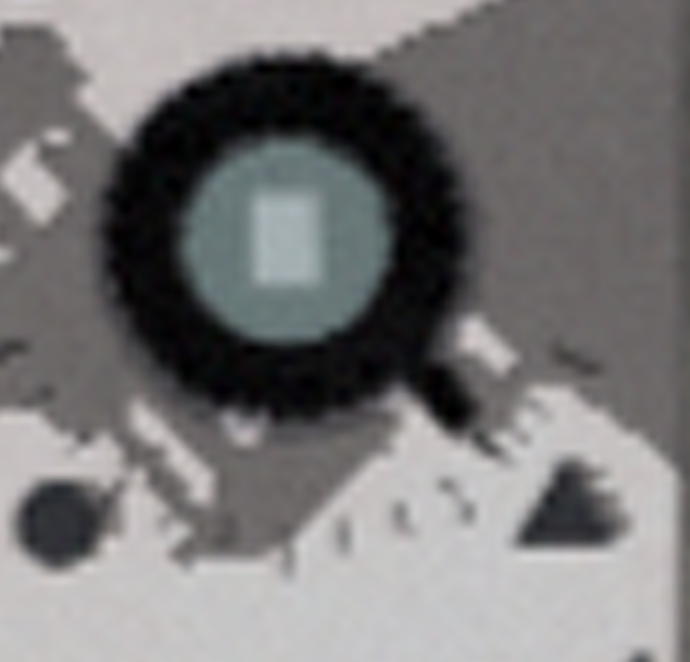

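View pics/or_side6.png

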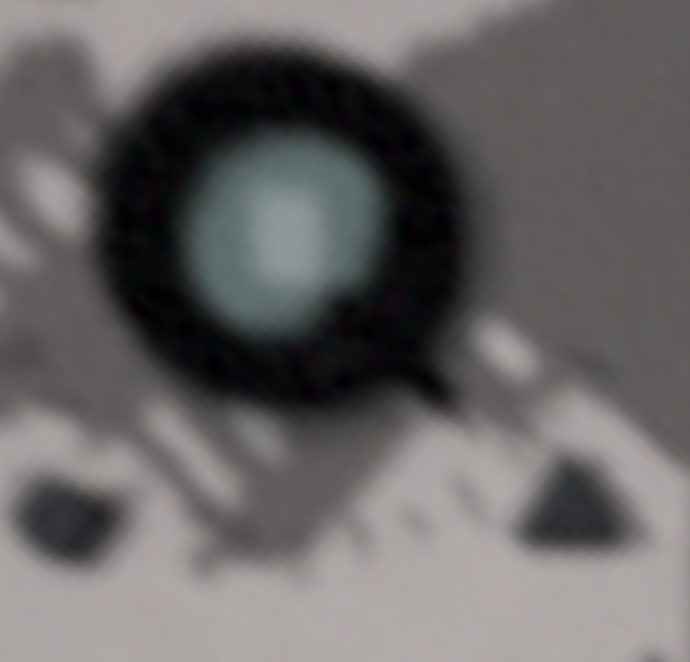

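All estimates put the lever about 0.02 rad (1°) short. There is time for a last 1.5 mm nudge.

>>> send_rows --commands '[[1,[0.003,-0.05,0],0],[1,[0.002,-0.05,0],0],[1,[0.002,-0.05,0],0],[1,[0.001,-0.05,0],0],[1,[0,-0.043,0],0],[1,[0,0,-0.035],0],[1,[0,0,-0.035],0],[1,[0,0,-0.035],0],[1,[0,0,0],0]]'

```text
t: 10.7
tool_pos: [0.4804, 0.0318, 0.0931]
eef_rot: [-1.578, -0.051, 0.76]
force: [-0.1, 0.4, 0.9]
gripper_width: 0.0003
```

>>> send_rows --commands '[[1,[0.006,0.003,-0.008],0],[1,[0.008,-0.006,0],0],[1,[0.006,-0.006,0],0],[1,[0.004,-0.004,0],0],[1,[0,0,0],0]]'

```text
t: 11.2
tool_pos: [0.5091, 0.0166, 0.0897]
eef_rot: [-1.583, -0.055, 0.76]
force: [0.8, -0.2, -0.6]
gripper_width: 0.0007
```

>>> send_rows --commands '[[1,[0.001,-0.001,0],0],[1,[0.0015,-0.0015,0],0],[1,[0,0,0],0]]'

```text
t: 11.5
tool_pos: [0.5116, 0.0142, 0.0904]
eef_rot: [-1.582, -0.055, 0.759]
force: [-0.7, -0.6, -0.8]
gripper_width: 0.0003
```

>>> send_rows --commands '[[1,[-0.01,0.01,0],0],[1,[-0.014,0.014,0],0],[1,[0,0,0.045],0],[1,[0,0,0.045],0],[1,[0,-0.03,0.03],0],[1,[0,-0.05,0],0],[1,[0,-0.05,0],0],[1,[0,-0.05,0],0],[1,[0,-0.05,0],0],[1,[0,-0.05,0],0]]'

```text
t: 12.5
tool_pos: [0.4796, -0.2372, 0.2157]
eef_rot: [-1.585, -0.055, 0.771]
force: [-0.0, 0.5, 0.2]
gripper_width: 0.0002
```

>>> send_rows --commands '[[1,[0,-0.04,0],0],[1,[0,-0.04,0],0],[1,[0,0,0],0],[1,[0,0,0],0]]'

```text
t: 12.9
tool_pos: [0.4775, -0.3226, 0.215]
eef_rot: [-1.585, -0.054, 0.766]
force: [-0.3, 0.8, -0.4]
gripper_width: 0.0003
```

```bash
python3 - <<'E'
from h import *
for c in("top","side"): snap(c,c+"7.png")
s=status.state();print(s["t"],s["tool_pos"],s["eef_rot"],s["force"])
E
python3 ortho.py 7
```

```text
13.0 [ 0.47777707 -0.32185216  0.21527658] [-1.58593142 -0.05438466  0.76753279] [-0.59636173 -0.21809894 -0.20294955]
top ring [0.5791 0.0633] R 0.059
  C [0.5791 0.0633] lever [(np.float64(0.799), 484), (np.float64(0.796), 125), (np.float64(0.793), 16)] tri [ 0.4891 -0.0293] 511.5 ang 0.8
  C [0.58   0.0645] lever [(np.float64(0.804), 518), (np.float64(0.798), 175), (np.float64(0.797), 33)] tri [ 0.4891 -0.0293] 511.5 ang 0.801
side ring [0.5771 0.0571] R 0.0596
  C [0.5771 0.0571] lever [(None, 0), (None, 0), (None, 0)] tri [ 0.4896 -0.0316] 626.75 ang 0.792
  C [0.58   0.0645] lever [(np.float64(0.818), 211), (None, 0), (None, 0)] tri [ 0.4896 -0.0316] 626.75 ang 0.816
```

View pics/or_top7.png

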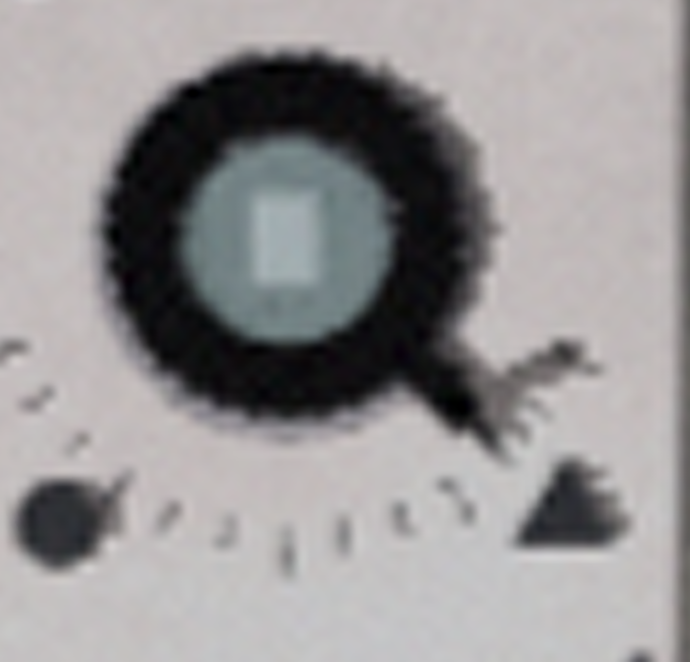

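View pics/side7.png

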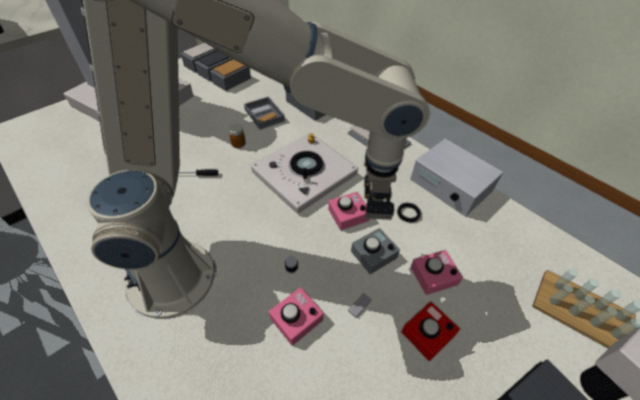

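Lever 0.80 against triangle 0.80, and side view agrees (0.818 / 0.816). The fingers are beside the grey box (side view (375,250)); next I'll centre over its button and descend.

>>> send_rows --commands '[[1,[0.004,-0.01,0],0],[1,[0.003,-0.007,-0.03],0],[1,[0,0,-0.035],0],[1,[0,0,-0.035],0],[1,[0,0,0],0]]'

```text
t: 13.5
tool_pos: [0.4886, -0.3359, 0.1153]
eef_rot: [-1.592, -0.056, 0.775]
force: [-0.6, 0.9, -1.2]
gripper_width: 0.0002
```

```bash
python3 - <<'E'
from h import *
snap("side","side8.png")
s=status.state();print(s["t"],s["tool_pos"],s["eef_rot"],s["force"])
cv2.imwrite("pics/c8.png",cv2.resize(cv2.imread("pics/side8.png")[190:290,320:440],(720,600),interpolation=2))
E
```

```text
13.55 [ 0.48994975 -0.33683783  0.11772368] [-1.59478932 -0.05621743  0.77536542] [-0.370142   -0.31935353  0.867325  ]
```

View pics/c8.png

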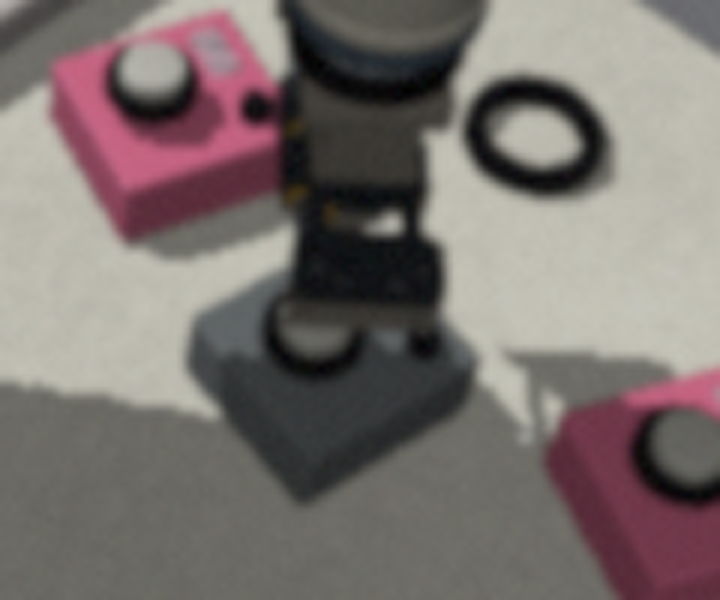

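>>> send_rows --commands '[[1,[-0.006,-0.002,-0.012],0],[1,[0,0,-0.01],0],[1,[0,0,-0.005],0],[1,[0,0,0],0]]'

```text
t: 13.95
tool_pos: [0.4865, -0.3402, 0.0939]
eef_rot: [-1.602, -0.057, 0.777]
force: [0.0, -0.4, 0.2]
gripper_width: 0.0004
```

>>> send_rows --commands '[[1,[-0.001,0,-0.004],0],[1,[0,0,-0.004],0],[1,[0,0,-0.004],0],[1,[0,0,0],0]]'

```text
t: 14.35
tool_pos: [0.4865, -0.3411, 0.0826]
eef_rot: [-1.605, -0.058, 0.777]
force: [-1.2, 0.1, 3.2]
gripper_width: 0.0007
```

>>> send_rows --commands '[[1,[0,0,-0.002],0],[1,[0,0,-0.002],0],[1,[0,0,0],0]]'

```text
t: 14.65
tool_pos: [0.4865, -0.3411, 0.079]
eef_rot: [-1.605, -0.058, 0.777]
force: [-1.4, 0.8, 4.6]
gripper_width: 0.0003
```

>>> send_rows --commands '[[1,[0,0,-0.002],0],[1,[0,0,0],0]]'

```text
t: 14.85
tool_pos: [0.4865, -0.3412, 0.0789]
eef_rot: [-1.605, -0.058, 0.777]
force: [-2.9, 1.9, 4.8]
gripper_width: 0.0004
```

>>> send_rows --commands '[[1,[0,0,-0.003],0],[1,[0,0,-0.003],0],[1,[0,0,0],0]]'

```text
t: 15.15
tool_pos: [0.4866, -0.3412, 0.0793]
eef_rot: [-1.605, -0.059, 0.778]
force: [-1.8, 2.0, 4.2]
gripper_width: 0.0002
```

>>> send_rows --commands '[[1,[0,0,-0.006],0],[1,[0,0,-0.006],0]]'

```text
t: 15.35
tool_pos: [0.4874, -0.3419, 0.077]
eef_rot: [-1.607, -0.059, 0.779]
force: [-28.6, 16.8, 92.3]
gripper_width: 0.0009
```

```bash
python3 - <<'E'
from h import *
s=status.state();print(s["t"],s["tool_pos"],s["eef_rot"],s["force"])
snap("side","side9.png")
cv2.imwrite("pics/c9.png",cv2.resize(cv2.imread("pics/side9.png")[200:290,330:430],(700,600),interpolation=2))
E
```

```text
15.35 [ 0.48738711 -0.34187268  0.07695471] [-1.60732483 -0.05933912  0.77858922] [-28.60101934  16.8238632   92.27848608]
```

View pics/c9.png

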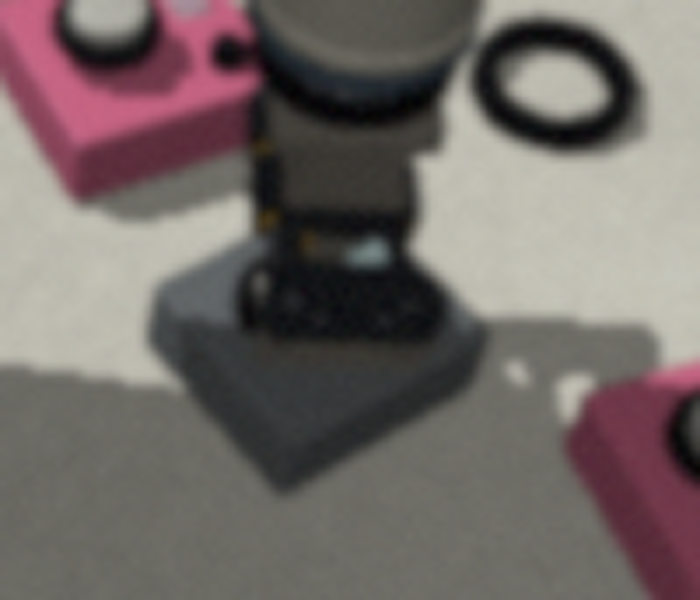

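>>> send_rows --commands '[[1,[0,0,0.003],0],[1,[0,0,0],0]]'

```text
t: 15.6
tool_pos: [0.4878, -0.3422, 0.0845]
eef_rot: [-1.61, -0.06, 0.779]
force: [-0.1, 1.4, 1.4]
gripper_width: 0.0008
```

```bash
python3 - <<'E'
from h import *
from scipy.spatial.transform import Rotation as R
s=status.state();print(s["t"],s["tool_pos"],s["force"])
p=np.array([.4874,-.3419,.077]);M=R.from_euler("xyz",[-1.607,-.059,.779]).as_matrix()
im=cv2.imread("pics/c9.png")
def px(P): return ((proj("side",P)-[330,200]+.5)*[7,6.667]).astype(int)
for d in (0,.02,.04,.06,.088):
    q=px([p+M@[x,-d,z] for x,z in((-.018,-.01),(.018,-.01),(.018,.01),(-.018,.01))]); cv2.polylines(im,[q.reshape(-1,1,2).astype(np.int32)],True,(0,255,0) if d else (0,0,255),2)
a=np.linspace(0,6.28,40);q=px(np.stack([.4845+.018*np.cos(a),-.339+.018*np.sin(a),.078+0*a],1));cv2.polylines(im,[q.reshape(-1,1,2).astype(np.int32)],True,(255,0,0),2)
cv2.imwrite("pics/c9o.png",im)
E
```

```text
15.6 [ 0.48776014 -0.34215953  0.08446584] [-0.13219814  1.40028764  1.43480454]
```

View pics/c9o.png

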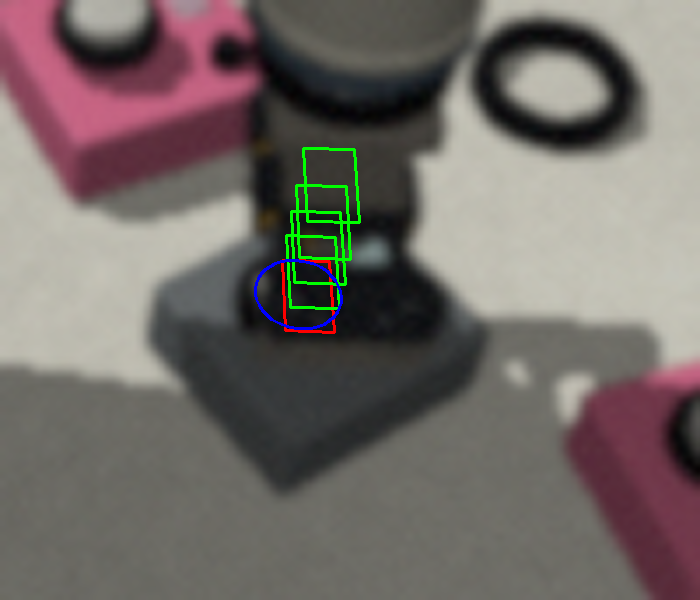

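The hard stop is reached at TCP z≈0.079, with about 5 N on the way in. The last push went stiffly to 92 N, under the 120 N limit, and I backed off straight away. I'll raise slowly to find the free height and confirm the travel.

>>> send_rows --commands '[[1,[0,0,0.001],0],[1,[0,0,0],0]]'

```text
t: 15.8
tool_pos: [0.4879, -0.3423, 0.0855]
eef_rot: [-1.611, -0.06, 0.779]
force: [-0.4, 0.7, 0.9]
gripper_width: 0.0004
```

>>> send_rows --commands '[[1,[0,0,0.003],0],[1,[0,0,0],0]]'

```text
t: 16.0
tool_pos: [0.4876, -0.342, 0.0875]
eef_rot: [-1.61, -0.06, 0.779]
force: [0.6, 0.7, -0.1]
gripper_width: 0.0005
```

>>> send_rows --commands '[[1,[0.002,0.002,0],-4],[1,[-0.004,0.001,-0.002],0],[1,[0,0,0],0]]'

```text
t: 16.3
tool_pos: [0.4851, -0.3388, 0.0843]
eef_rot: [-1.609, -0.059, 0.709]
force: [-0.9, 0.6, 1.4]
gripper_width: 0.0003
```

Free height ≈0.086 and stop ≈0.079, so the travel was at least 6 mm. Now that I'm better centred, I'll press once more in small steps to be sure.

>>> send_rows --commands '[[1,[0,0,-0.002],0],[1,[0,0,-0.002],0],[1,[0,0,0],0]]'

```text
t: 16.6
tool_pos: [0.4851, -0.3389, 0.0802]
eef_rot: [-1.609, -0.06, 0.712]
force: [-1.1, 0.3, 3.8]
gripper_width: 0.0005
```

>>> send_rows --commands '[[1,[0,0,-0.002],0]]'

```text
t: 16.7
tool_pos: [0.4851, -0.3389, 0.0784]
eef_rot: [-1.609, -0.06, 0.712]
force: [-2.9, 1.7, 17.8]
gripper_width: 0.0004
```

>>> send_rows --commands '[[1,[0,0,-0.002],0]]'

```text
t: 16.8
tool_pos: [0.4853, -0.3391, 0.078]
eef_rot: [-1.609, -0.06, 0.713]
force: [-9.7, 5.6, 37.2]
gripper_width: 0.0005
```

There is a clear stop at the same height, with spring force up to ≈5 N before it. Releasing and lifting clear.

>>> send_rows --commands '[[1,[0,0,0.004],0],[1,[0,0,0.015],0],[1,[0,0,0.04],0],[1,[0,0,0.045],0],[1,[0,0,0.03],0],[1,[-0.02,-0.04,0],0],[1,[-0.02,-0.045,0],0],[1,[-0.02,-0.045,0],0],[1,[0,0,0],0],[1,[0,0,0],0]]'

```text
t: 17.8
tool_pos: [0.4216, -0.4724, 0.2164]
eef_rot: [-1.609, -0.058, 0.718]
force: [0.2, -0.2, -0.2]
gripper_width: 0.0003
```

```bash
python3 - <<'E'
from h import *
for c in("top","side"): snap(c,c+"A.png")
s=status.state();print(s["t"],s["tool_pos"],s["force"])
E
python3 ortho.py A
python3 - <<'E'
from m import *
d=[cv2.absdiff(cv2.imread(f"pics/{c}A.png"),cv2.imread(f"pics/{c}0.png")) for c in("top","side")]
E
```

```text
17.9 [ 0.42221294 -0.4714941   0.21641114] [ 1.34641481  0.32655217 -0.52554353]
top ring [0.5791 0.0633] R 0.059
  C [0.5791 0.0633] lever [(np.float64(0.798), 482), (np.float64(0.796), 126), (np.float64(0.795), 13)] tri [ 0.489  -0.0293] 516.75 ang 0.799
  C [0.58   0.0645] lever [(np.float64(0.803), 518), (np.float64(0.797), 176), (np.float64(0.798), 31)] tri [ 0.489  -0.0293] 516.75 ang 0.8
side ring [0.577  0.0571] R 0.0595
  C [0.577  0.0571] lever [(None, 0), (None, 0), (None, 0)] tri [ 0.4896 -0.0316] 606.0 ang 0.792
  C [0.58   0.0645] lever [(np.float64(0.816), 190), (None, 0), (None, 0)] tri [ 0.4896 -0.0316] 606.0 ang 0.816
```

View pics/topA.png

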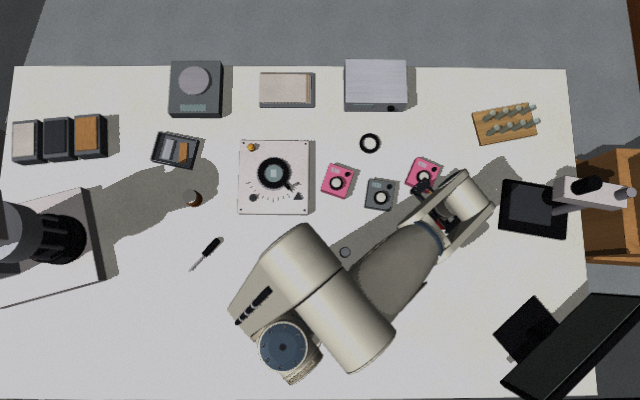

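View pics/sideA.png

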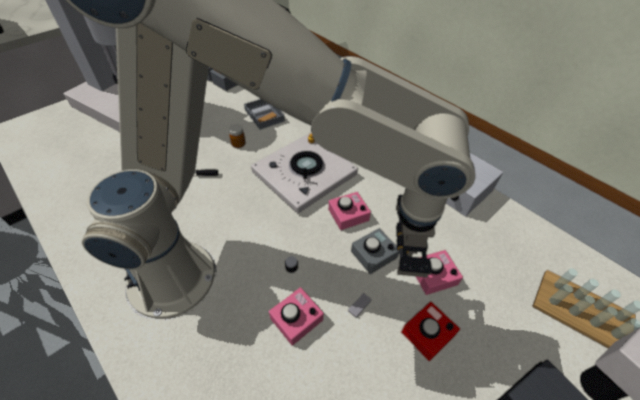

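The lever is on the triangle in both views (top (285,183)). The loose items in view stand where they were: weight (252,147), jar (193,198), ring (369,143), loupe (345,252), screwdriver (207,253). The gripper is free in the air.

```bash
python3 -c "
from h import *
print(r.hand_in())"
```

```text
the job is handed in; nothing more can be done
None
```

The lever now points at the middle of the three-cornered marker, and the grey box's white button was then pressed all the way down and let go. The job is handed in; it reported no verdict.

- **Lever:** I pushed the pin with the closed fingertips in one main push and two small corrections. In the top picture the lever stands at 0.80 rad and the marker at 0.80 rad. The side picture gives 0.816 for both when I use the top view's ring centre. The side camera's own ring fit came out about 7 mm different and was not used. The ring never showed any lift.
- **Button:** It rose to about 5 N over at least 6 mm and then hit a hard stop. I pressed it a second time, better centred, to be sure, and it stopped at the same height.
- **Force:** One step of the first press spiked at the fingertips: 92 N vertical, about 98 N in total. That is under the 120 N wrist limit, and I backed off at once. The second press peaked at about 39 N.
- **Bystanders:** In the last pictures the loose things stand where they were. The gauge block is hidden by the arm in the top view, but the side view shows it unmoved.
- **Time and finish:** The clock stood at about 18 s of the 48 s allowed, with the gripper clear of everything.

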